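Send the empty box back on the flow rack

ROBOT

A 6-joint arm with a two-finger parallel gripper is mounted at the origin on the work surface. World frame = base frame: x ahead of the robot, y to its left, z up, the work surface at z = 0. Lengths are in mm, angles in rad, forces in N, time in s.
With the tool pointing down it reaches from about 275 to 850 mm from the base axis. Payload 5.2 kg.
Tool frame: the origin (TCP) lies between the finger pads; the fingertips stand 14 mm ahead of it and the grasp point (between the pads) lies 5 mm behind it; z points along the fingers, y is the line along which they close (so a half turn about z gives the same grasp; the last joint's range is limited). The gripper opens to 85 mm and grips with 20 to 120 N. Pads are 22 mm wide; open, the fingers measure 114 mm over their backs; the gripper's body (76 mm by 85 mm) begins 54 mm behind the grasp point. The pads swing forward as they close: fully open they stand 13 mm farther back than shut.
Start: joints at [-1.348, 0.259, 1.535, -0, 1.348, -0.203], TCP at [227.198, -500.886, 245.31] pointing down, gripper open.
Joint ranges: [-3.14, 3.14], [-0.91, 2.08], [0.19, 2.58], [-1.22, 4.36], [0.22, 2.71], [-3.12, 3.12]. Speed limits (rad/s): [2.57, 2.57, 3.14, 3.14, 3.14, 3.14].

INTERFACE

Orientations are given as a 3x3 rotation matrix whose columns are the frame's x, y, z axes.
In Python, from rig import observe, camera, camera_params, hand_in, trace gives the robot as it stands.
- The arm moves only by the shell command python3 -m jog 'ROWS'. ROWS is JSON, a list of rows, each a list of 3 entries, a list of its own where there are three numbers: the shift along the tool's x, y, z in mm, then the turn, a rotation vector about the tool's x, y, z in rad, then the closure in counts, from 0 (fully open) to 255 (shut). A call has 1 to 12 rows; each row is the pose to reach, as a shift and turn from the pose commanded when the call began, along the tool's axes at that moment; what a row does not reach only later rows make up. A row lasts 1/12 s, in which the tool goes at most 41.7 mm and 7.16 degrees, less where a joint would pass 70% of its speed; a pose out of reach is approached as far as the arm can. A call with a gripper value outside its range is refused whole. The fingers move at their own pace and stop on an object; the grip force is fixed at half the most. Time passes only in rows, so rows that repeat a pose let the fingers close. It gives the time, the measured TCP pose, the force, the opening and the grip force at its end, in the units of the state.
- observe(): the state, without advancing time (a new reading comes with each control period).
- camera(name): name is "scene" or "top" or "wrist"; returns the picture (480x640x3 uint8, red, green, blue); there is no depth.
- camera_params(name): a dict with "camera_matrix" (3x3 intrinsics, pixels), "extrinsics" (4x4, takes a point from camera to world coordinates). Camera axes: x right, y down, z forward; pixel columns grow to the right and rows downward; lengths in mm; the calibration is good to about 2 mm. The wrist camera is an equidistant fisheye: a pixel r from the principal point sees the ray r / f radians off the axis. A picture is of the moment at which its call begins: read the wrist's pose just before it. camera_params takes no time and is no camera call; for the wrist camera it gives the pose at the moment of the call.
- hand_in(): hands the job in; it is judged then, once.
Trained networks look in the newest picture that a camera, given by its name, has taken for a name from the list of things; names that differ only in an ending like _2 or _b are one class to them, and where a whole thing is asked for, a point or a joint stands for the part that bears it (a point fixed in the world has none). Each returns a list of dicts, best first, with "conf" (0 to 1); they miss things now and then, are a little off and sometimes report something else, mostly with a low value. They report only what shows in the picture. A call takes as long as a camera call.
- trace(thing, camera): "region" (480x640 bool, what is visible of it) and "box" ([left, top, right, bottom] in pixels, round what is visible of it).
The state is a dict: "t": time; "joints": joint angles; "joint_vel": joint speeds; "joint_efforts": joint torques, N m; "tcp_pos": TCP position; "tool_rot": TCP orientation; "contact_force": force on the tool from outside, world axes, zero at the start; "moment": the same for the moment, N m; "opening": finger opening in mm; "grip_force": force on a finger pad.
Only numpy, scipy, OpenCV 4.12 (cv2) and the standard library are available. Lean on these libraries where they do the work, as an engineer would, in place of code of your own. Each camera call takes 0.05 s, during which the arm holds its last target. There are 200 camera calls.

TASK

One of the two front boxes on the flow rack has run empty; the lids are shut, so heft to feel which. Take the empty one out of its supply lane and set it down gently, lid up, on the middle return lane so that it rolls away to the rear stop. The full boxes behind it then come forward but hang up on the brake rollers: draw the next one gently home until it bears squarely on the front stop, without ramming it, with the last one close up behind, and leave the other lane's boxes home as they were and the things on the bench alone.

Things in the scene. Friction and masses are not known exactly. Their poses are not given: they have to be found in the camera images.
- rack: Fixed aluminium bench-top flow rack, 375 long (x), 360 wide (y), about 130 high; origin on the bench under its centre, x to its rear, away from the robot; yaw within 0.2. Three roller lanes, 120 mm apart: supply lanes at y = +120 (left) and -120 (right), sloping 5 degrees down to the front; between them the return lane, sloping 5 degrees down to the rear. Side guides 12 mm above the roller tops.
- return_mouth (a point): Front end of the return lane: lane centre, roller-top height (rack x = -188, z = 118 mm). The roller tops fall from here at 5 degrees to the rear. 74 mm between the side guides, flared at the mouth. Free rollers every 52 mm, the first 22 mm in: a box let go on them rolls by itself to the rear stop plate, 375 mm along the lane, in a few seconds; its origin is then at rack x = +126, z = 90 mm.
- stop_left: Fixed front stop plate of the left supply lane, 80 wide, 24 high above the roller tops (85 mm over the bench here). Origin: on its rear face, lane centre, roller-top height; x points up the lane, z square to the rollers. A box bearing on it has its origin at x = 60, y = 0 (4 mm side play), z = 0 mm; the one behind is then at x = 180.
- stop_right: The same for the right supply lane. In both, guides are 68 mm apart; rollers every 42 mm spin freely and boxes roll down them, but the two nearest the stop (21 and 62 mm from it) are rubber brake rollers that do not turn: a full box coming down hangs up on them, some 20 to 65 mm short, and must be drawn home against a drag of about 1 to 4 N.
- box_a: Front box of one of the two supply lanes (which lane varies), against its stop. Of box_a and box_b one is empty, 0.12 to 0.20 kg, the other full, 0.40 to 0.63 kg; they look the same. Closed black parts box with grey lid, 120 long (x), 60 wide (y), 60 high, straight sides; origin: centre of underside, x towards its rear, z out of its lid
- box_b: Front box of the other supply lane; size, look and frame as box_a. While a lifted box still rubs on the stop, friction carries part of its weight: to feel the weight, ease it some 5 mm back up the lane off the stop and raise it about 10 mm (the row behind leans on it with 1 to 2 N but cannot roll under it), then set it back the same way.
- box_left2: Second box of the left supply lane, directly behind the front one; full, 0.40 to 0.63 kg; size, look and frame as box_a
- box_left3: Third box of the left supply lane, directly behind the second; full, 0.40 to 0.63 kg; size, look and frame as box_a
- box_right2: Second box of the right supply lane, directly behind the front one; full, 0.40 to 0.63 kg; size, look and frame as box_a
- box_right3: Third box of the right supply lane, directly behind the second; full, 0.40 to 0.63 kg; size, look and frame as box_a
- plug: Red and grey industrial plug lying on the bench to the left of the rack, 170 long, 68 high; origin under its middle; leave alone
- station: Push-button box on the bench to the right of the rack, 140 x 70 x 76 high; origin under its centre; leave alone
- screwdriver: Screwdriver lying on the bench to the left of the plug, 200 long; leave alone

How it is judged:
By the outcome, as a careful person would: the job done as asked, in the order asked, and still so for the second after the job is handed in, with the robot touching nothing.
It also fails if it takes over 64 s, if anything falls off the work surface, if the arm or the gripper's body presses on something with over 40 N, if the wrist force passes 120 N, or if a joint passes its speed limit or range.

## Working session

There is one attempt and no reset: what is moved stays moved. The work goes in short steps, Python scripts to look and compute and a shell command to move; the robot and the scene stay as the last step left them, time stands still between calls to the robot, and variables do not carry over. Pictures are saved under pics/ and viewed, at most 13 in all, crops included, and the job is handed in when it is done.

```bash
mkdir -p pics; ls
python3 - <<'E'
from rig import *
import cv2,numpy as np
for n in ("scene","top"):
    im=camera(n); cv2.imwrite(f"pics/{n}0.png",im[:,:,::-1]); p=camera_params(n); print(n,np.round(p["camera_matrix"],1).tolist(),np.round(p["extrinsics"],3).tolist())
o=observe(); print(o)
E
```

```text
pics
scene [[583.9, 0.0, 321.2], [0.0, 583.9, 236.5], [0.0, 0.0, 1.0]] [[-0.658, 0.615, -0.435, 1102.292], [0.753, 0.532, -0.387, 510.424], [-0.007, -0.582, -0.813, 1038.476], [0.0, 0.0, 0.0, 1.0]]
top [[455.2, 0.0, 312.9], [0.0, 455.2, 236.1], [0.0, 0.0, 1.0]] [[0.054, -0.974, 0.221, 346.158], [-0.999, -0.052, 0.016, 58.749], [-0.004, -0.222, -0.975, 1155.303], [0.0, 0.0, 0.0, 1.0]]
{'t': 0.1, 'joints': array([-1.34779642e+00,  2.59278563e-01,  1.53594762e+00, -5.26607384e-05,
        1.34797990e+00, -2.02797785e-01]), 'joint_vel': array([-0.00019104, -0.00137154, -0.00197976,  0.00124247, -0.00068359,
       -0.00151245]), 'joint_efforts': array([ 1.81748583e-03, -4.46970212e+01, -2.91247362e+01, -2.10425933e-04,
        6.40134938e-03, -4.09948001e-06]), 'tcp_pos': array([ 227.08417853, -500.4547045 ,  244.56369512]), 'tool_rot': array([[ 9.10704769e-01,  4.13057693e-01, -4.06905074e-04],
       [ 4.13057802e-01, -9.10703471e-01,  1.56211074e-03],
       [ 2.74671996e-04, -1.59069702e-03, -9.99998697e-01]]), 'contact_force': array([-0.99457363,  0.55071537, -0.02715792]), 'moment': array([-0.00310745,  0.01788019, -0.06297806]), 'grip_force': 0.0, 'opening': 85.2690896662406}
```

View pics/top0.png

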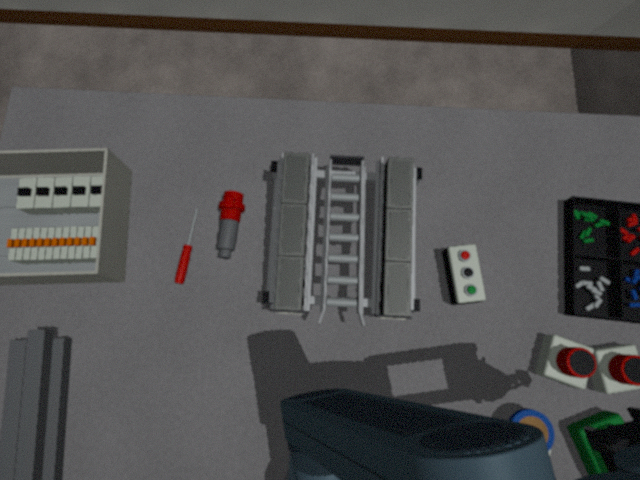

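View pics/scene0.png

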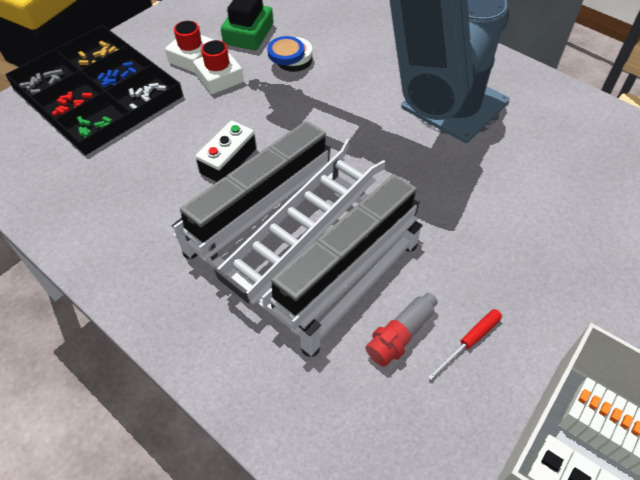

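Run:
```python
from rig import *
import cv2,numpy as np
for cam in ("top",):
  for th in ("box_a","rack"):
    for d in trace(th,cam):
        c=cv2.findContours(d["region"].astype(np.uint8),0,1)[0]
        c=max(c,key=cv2.contourArea)
        r=cv2.minAreaRect(c)
        print(cam,th,round(d["conf"],2),np.round(d["box"]).tolist(),np.round(cv2.boxPoints(r)).tolist())
```

```text
top box_a 0.77 [381.0, 261.0, 412.0, 315.0] [[379.0, 261.0], [411.0, 261.0], [411.0, 316.0], [379.0, 316.0]]
top box_a 0.63 [275.0, 260.0, 304.0, 313.0] [[273.0, 309.0], [277.0, 255.0], [304.0, 257.0], [300.0, 311.0]]
top rack 0.64 [260.0, 152.0, 423.0, 329.0] [[260.0, 319.0], [271.0, 151.0], [415.0, 160.0], [404.0, 329.0]]
```

Run:
```python
import cv2
a=cv2.imread("pics/top0.png")[145:325,262:424]; b=cv2.imread("pics/scene0.png")[115:325,170:430]
cv2.imwrite("pics/tc.png",cv2.resize(a,None,fx=3.33,fy=3.33,interpolation=cv2.INTER_CUBIC))
cv2.imwrite("pics/sc.png",cv2.resize(b,None,fx=2.8,fy=2.8,interpolation=cv2.INTER_CUBIC))
```

```text
(no output)
```

View pics/tc.png

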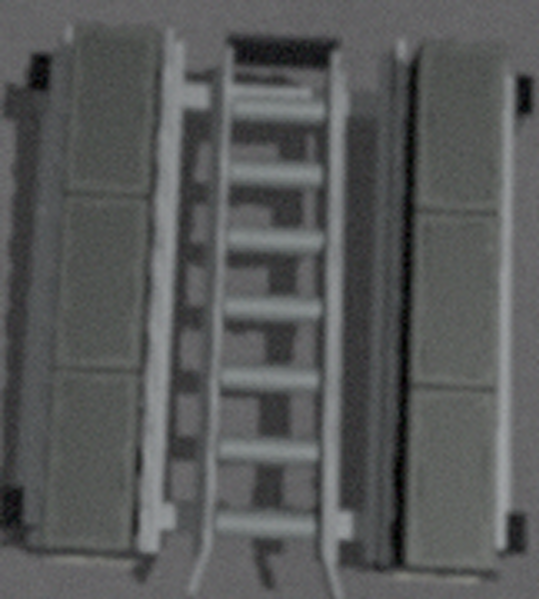

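View pics/sc.png

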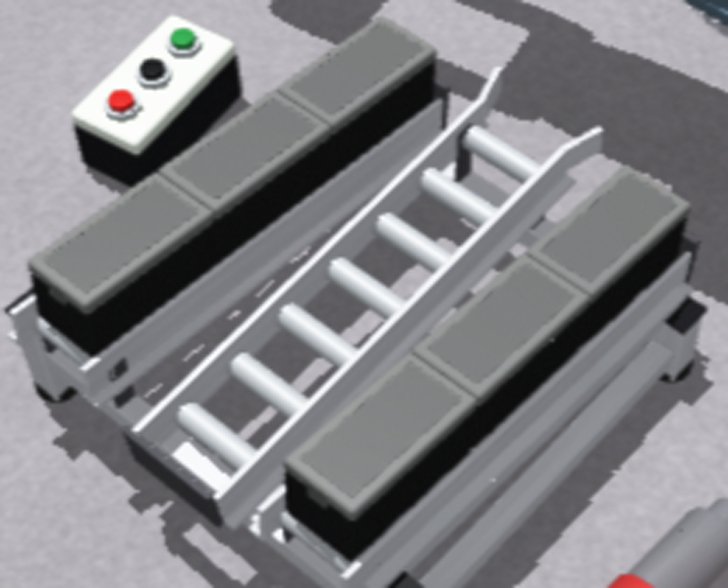

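```bash
cat > h.py <<'E'
import numpy as np,json
from scipy.spatial.transform import Rotation as R
from rig import *
c5,s5=np.cos(np.radians(5)),np.sin(np.radians(5))
def lane(side,p,q):
    """lane coords (x up lane,y,z) -> world; q=x,y,yaw,z of point midway between stops"""
    x,y,z=p; x0,y0,yaw,z0=q
    v=np.array([x*c5-z*s5, y+side*120, x*s5+z*c5])
    return R.from_euler('z',yaw).apply(v)+[x0,y0,z0]
def proj(P,cp):
    E=np.linalg.inv(cp["extrinsics"]); c=E[:3,:3]@P+E[:3,3]; K=cp["camera_matrix"]
    return (K@(c/c[2]))[:2]
def Rlane(q): return R.from_euler('z',q[2]).as_matrix()@R.from_euler('y',-np.radians(5)).as_matrix()
def load(): return np.array(json.load(open("q.json")))
def goal(P,yaw_err=None):
    """shift in tool axes to bring TCP to world P, from measured pose"""
    o=observe(); return o["tool_rot"].T@(np.asarray(P)-o["tcp_pos"])
E
python3 - <<'E'
from h import *
from scipy.optimize import least_squares
T={1:[(42,547),(130,552),(57,368),(143,370),(68,190),(153,193),(78,25),(163,28)],-1:[(407,566),(492,572),(415,385),(497,387),(415,210),(500,212),(422,43),(506,47)]}
S={1:[(688,207),(625,170),(590,292),(530,250),(475,398),(417,350),(352,512),(286,465)],-1:[(435,52),(382,18),(333,125),(280,92),(212,210),(163,173),(88,305),(32,268)]}
ct,cs=camera_params("top"),camera_params("scene")
obs=[]
for s in (1,-1):
  for i in range(8):
    p=(120*(i//2),30*(1-2*(i%2)),60)
    obs+=[("t",s,p,np.array(T[s][i])/3.33+[262,145],ct),("s",s,p,np.array(S[s][i])/2.8+[170,115],cs)]
def f(q,k="ts"): return np.concatenate([proj(lane(s,p,q),c)-m for a,s,p,m,c in obs if a in k])
for k in ("ts","t","s"):
  r=least_squares(f,[450,50,0,85],args=(k,)); print(k,np.round(r.x,3),np.sqrt(r.fun@r.fun/len(r.fun)))
  if k=="ts": json.dump(list(r.x),open("q.json","w"))
q=load()
for s in(1,-1): print(s,lane(s,(60,0,60),q).round(1))
print(Rlane(q).round(3))
E
```

```text
ts [4.11202e+02 6.34000e-01 2.00000e-03 8.02790e+01] 1.1476871321699798
t [ 4.13304e+02  1.42000e-01 -1.00000e-03  7.57950e+01] 0.6266668280124084
s [ 4.06523e+02 -3.12800e+00  4.00000e-03  7.31850e+01] 1.2871311625536803
1 [465.5 120.7 145.3]
-1 [ 466.  -119.3  145.3]
[[ 0.996 -0.002 -0.087]
 [ 0.002  1.    -0.   ]
 [ 0.087  0.     0.996]]
```

```bash
cat >> h.py <<'E'
def move(side,p,tilt=-1):
    """print shift,turn in tool axes to TCP pose at lane coords p, aligned to lane"""
    q=load(); o=observe(); Rt=Rlane(q)@np.diag([1,-1,-1.])
    P=lane(side,p,q); A=o["tool_rot"]
    print("shift",(A.T@(P-o["tcp_pos"])).round(1),"turn",R.from_matrix(A.T@Rt).as_rotvec().round(4), "P",P.round(1))
def shot(n,f):
    import cv2
    cp=camera_params(n); im=camera(n); cv2.imwrite(f,im[:,:,::-1]); return cp
E
python3 - <<'E'
from h import *
q=load(); q[3]=85; q[0]=411; json.dump(list(q),open("q.json","w"))
move(-1,(60,0,115))
E
```

```text
shift [ 370.5 -250.6   40.3] turn [-0.0197  0.086   0.4235] P [ 461.  -119.3  204.8]
```

```bash
python3 -m jog '[[[35,-24,0],[0,0.01,0.04],0],[[70,-47,5],[0,0.02,0.08],0],[[105,-71,9],[-0.005,0.03,0.13],0],[[140,-95,13],[-0.006,0.04,0.17],0],[[175,-119,17],[-0.01,0.045,0.21],0],[[210,-142,21],[-0.012,0.05,0.25],0],[[245,-166,25],[-0.014,0.06,0.3],0],[[280,-190,29],[-0.016,0.07,0.34],0],[[315,-213,33],[-0.018,0.08,0.38],0],[[345,-233,37],[-0.02,0.086,0.4235],0],[[370.5,-250.6,40],[-0.02,0.086,0.4235],0],[[370.5,-250.6,40],[-0.02,0.086,0.4235],0]]'
python3 - <<'E'
from h import *
cp=shot("wrist","pics/w1.png"); print(cp["camera_matrix"].round(1).tolist(),cp["extrinsics"].round(3).tolist()); move(-1,(60,0,115))
E
```

```text
t: 1.2
tcp_pos: [462.5, -114.4, 204.7]
tool_rot: [[0.996, 0.007, 0.088], [0.007, -1.0, 0.002], [0.088, -0.001, -0.996]]
contact_force: [-0.4, -0.5, -0.4]
opening: 85.4
grip_force: 0.0
[[371.6, 0.0, 317.4], [0.0, 371.6, 238.6], [0.0, 0.0, 1.0]] [[0.008, -0.979, -0.204, 523.971], [-1.0, -0.008, -0.001, -114.541], [-0.001, 0.204, -0.979, 338.889], [0.0, 0.0, 0.0, 1.0]]
shift [-0.7  2.6  0. ] turn [0.0001 0.0003 0.0056] P [ 461.  -119.3  204.8]
```

View pics/w1.png

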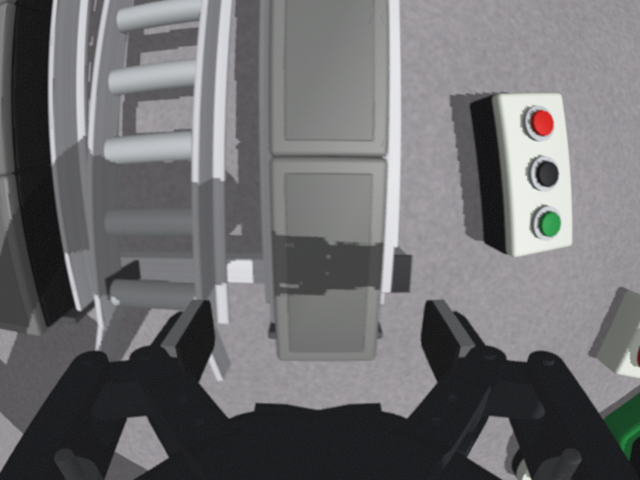

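The wrist view shows the right front box lid: seam at (273,157)-(388,155), front edge at (278,360)-(377,358); fingers straddle it.

```bash
cat >> h.py <<'E'
def ray(px,cp):
    K=cp["camera_matrix"]; d=(np.array(px)-[K[0,2],K[1,2]])/K[0,0]; r=np.hypot(*d)
    v=np.array([*(d/r*np.sin(r)),np.cos(r)]); return cp["extrinsics"][:3,:3]@v, cp["extrinsics"][:3,3]
def onlid(side,px,cp,z=60):
    """pixel -> lane coords on plane z"""
    q=load(); v,o=ray(px,cp); Rl=Rlane(q); s=lane(side,(0,0,0),q)
    vl,ol=Rl.T@v,Rl.T@(o-s); return (ol+vl*(z-ol[2])/vl[2]).round(1)
E
python3 - <<'E'
from h import *
cp=camera_params("wrist")
for p in [(273,157),(388,155),(278,360),(377,358)]: print(onlid(-1,p,cp))
E
```

```text
[120.2  24.3  60. ]
[121.9 -32.6  60. ]
[ 2.4 25.2 60. ]
[  3.8 -34.   60. ]
```

Run:
```python
from h import *
q=load(); q[0]=413; q[1]=-3.2; json.dump(list(q),open("q.json","w"))
move(-1,(60,0,40))
```

```text
shift [ 1.3  6.4 75.2] turn [0.0001 0.0003 0.0056] P [ 469.5 -123.1  130.1]
```

```bash
python3 -m jog '[[[1.5,6.5,10],[0,0,0.005],0],[[1.5,6.5,35],[0,0,0.005],0],[[1.5,6.5,60],[0,0,0.005],0],[[1.5,6.5,75],[0,0,0.005],0],[[1.5,6.5,75],[0,0,0.005],0],[[1.5,6.5,75],[0,0,0.005],200],[[1.5,6.5,75],[0,0,0.005],200],[[1.5,6.5,75],[0,0,0.005],200],[[1.5,6.5,75],[0,0,0.005],200],[[1.5,6.5,75],[0,0,0.005],200],[[1.5,6.5,75],[0,0,0.005],200]]'
```

```text
t: 2.17
tcp_pos: [468.6, -123.2, 131.9]
tool_rot: [[0.996, -0.005, 0.087], [-0.005, -1.0, 0.005], [0.087, -0.005, -0.996]]
contact_force: [-0.5, 14.6, 5.9]
opening: 58.8
grip_force: 64.8
```

```bash
python3 -m jog '[[[2,-1,0],[0,0,0],200],[[4,-1,0],[0,0,0],200],[[6,-1,0],[0,0,0],200],[[6,-1,-3],[0,0,0],200],[[6,-1,-6],[0,0,0],200],[[6,-1,-9],[0,0,0],200],[[6,-1,-11],[0,0,0],200],[[6,-1,-11],[0,0,0],200],[[6,-1,-11],[0,0,0],200],[[6,-1,-11],[0,0,0],200],[[6,-1,-11],[0,0,0],200],[[6,-1,-11],[0,0,0],200]]'; python3 -c "
from rig import *
o=observe();print(o['contact_force'],o['moment'])"
```

```text
t: 3.17
tcp_pos: [472.4, -123.1, 142.3]
tool_rot: [[0.996, -0.004, 0.085], [-0.005, -1.0, 0.004], [0.085, -0.004, -0.996]]
contact_force: [-2.9, 9.1, -0.9]
opening: 58.8
grip_force: 66.3
[-2.91440281  9.12273178 -0.90705817] [ 1.72915876  0.56278859 -0.11323548]
```

```bash
python3 -m jog '[[[0,-1,0],[0,0,0],200],[[0,-2,0],[0,0,0],200],[[0,-2,0],[0,0,0],200],[[0,-2,0],[0,0,0],200],[[0,-2,0],[0,0,0],200]]'; python3 -c "
from rig import *
o=observe();print(o['contact_force'],o['moment'],o['tcp_pos'])"
```

```text
t: 3.58
tcp_pos: [473.5, -122.9, 142.5]
tool_rot: [[0.996, -0.004, 0.086], [-0.004, -1.0, -0.0], [0.086, -0.0, -0.996]]
contact_force: [-3.5, 3.9, -1.2]
opening: 58.9
grip_force: 66.5
[-3.52847526  3.92197951 -1.19966829] [ 0.84080971  0.74668251 -0.21767163] [ 473.48112687 -122.86246353  142.52095432]
```

```bash
python3 -m jog '[[[0,-1,0],[0,0,0],200],[[0,-1.5,-1],[0,0,0],200],[[0,-1.5,-1],[0,0,0],200],[[0,-1.5,-1],[0,0,0],200],[[0,-1.5,-1],[0,0,0],200]]'; python3 -c "
from rig import *
o=observe();print(o['contact_force'],o['moment'],o['tcp_pos'])"
```

```text
t: 4.0
tcp_pos: [474.8, -122.4, 143.8]
tool_rot: [[0.996, -0.003, 0.089], [-0.003, -1.0, -0.002], [0.089, 0.002, -0.996]]
contact_force: [-0.5, -0.6, -0.9]
opening: 58.9
grip_force: 66.4
[-0.47555426 -0.57280856 -0.86941865] [-0.05238769  0.12009161 -0.04226564] [ 474.791786   -122.37368237  143.76548638]
```

Free of the guide and stop, only ~1 N hangs: the right front box is the empty one. Next I locate the return-lane centre from pixels already taken, then lift.

```bash
python3 -m jog '[[[0,0,-8],[0,0,0],200],[[0,0,-20],[0,0,0],200],[[0,0,-35],[0,0,0],200],[[0,0,-52],[0,0,0],200],[[0,0,-70],[0,0,0],200],[[0,0,-85],[0,0,0],200],[[0,0,-95],[0,0,0],200],[[0,0,-95],[0,0,0],200]]'
python3 - <<'E'
from h import *
import cv2
ct=camera_params("top"); K=ct["camera_matrix"]; E=ct["extrinsics"]
def top(px,z):
    v=E[:3,:3]@np.linalg.solve(K,[*px,1]); o=E[:3,3]; return (o+v*(z-o[2])/v[2]).round(1)
for (u1,u2,v,z) in [(217,317,522,116),(228,322,238,104),(229,324,308,108)]:
    a,b=[top((u/3.33+262,v/3.33+145),z) for u in(u1,u2)]; print(a,b,(a+b)/2)
shot("wrist","pics/w2.png"); shot("top","pics/top2.png")
a=cv2.imread("pics/top2.png")[145:325,262:424];b=cv2.imread("pics/w2.png")
a=cv2.resize(a,None,fx=2.667,fy=2.667); cv2.imwrite("pics/m2.png",cv2.resize(np.hstack([b,a]),None,fx=.74,fy=.74))
o=observe(); print(o["tcp_pos"].round(1),o["contact_force"].round(1))
E
```

```text
t: 4.67
tcp_pos: [467.2, -122.3, 240.8]
tool_rot: [[0.996, -0.003, 0.092], [-0.003, -1.0, -0.004], [0.092, 0.004, -0.996]]
contact_force: [0.1, -0.1, -0.2]
opening: 59.2
grip_force: 66.4
[431.4  34.8 116. ] [435.  -33.1 116. ] [433.2    0.85 116.  ]
[635.1  36.2 104. ] [638.7 -31.2 104. ] [636.9   2.5 104. ]
[582.8  33.3 108. ] [586.3 -33.9 108. ] [ 5.8455e+02 -3.0000e-01  1.0800e+02]
[ 465.9 -121.6  238. ] [-0.4  0.7 -2.2]
```

View pics/m2.png

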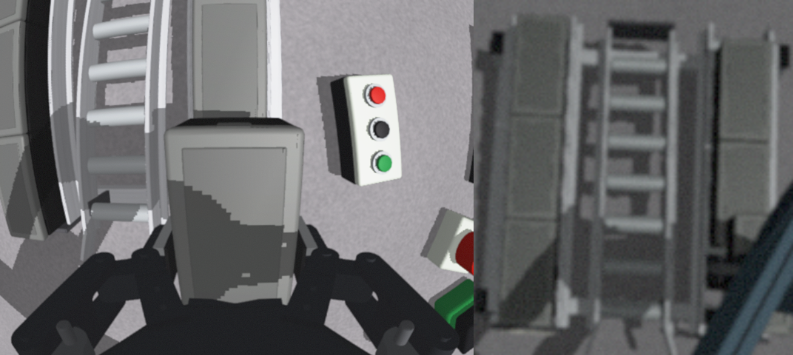

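```bash
cat >> h.py <<'E'
def ret(s,h):
    """TCP pose over return lane: s along lane, h above rollers"""
    q=load(); o=observe(); Rt=R.from_euler('z',q[2]).as_matrix()@R.from_euler('y',np.radians(5)).as_matrix()@np.diag([1,-1,-1.])
    P=np.array([411+s*c5+h*s5,1,118-s*s5+h*c5]); A=o["tool_rot"]
    print("shift",(A.T@(P-o["tcp_pos"])).round(1),"turn",R.from_matrix(A.T@Rt).as_rotvec().round(4),"P",P.round(1))
E
python3 -c "
from h import *
ret(78,110);ret(78,43)"
```

```text
shift [  30.4 -122.8   19.8] turn [ 0.0014 -0.1757 -0.005 ] P [498.3   1.  220.8]
shift [  18.7 -122.8   85.8] turn [ 0.0014 -0.1757 -0.005 ] P [492.5   1.  154. ]
```

```bash
python3 -m jog '[[[5,-20,0],[0,-0.03,0],200],[[10,-45,2],[0,-0.06,0],200],[[18,-70,5],[0,-0.1,-0.003],200],[[24,-95,8],[0,-0.13,-0.005],200],[[28,-115,12],[0,-0.16,-0.005],200],[[30.5,-123,20],[0.0014,-0.1757,-0.005],200],[[28,-123,35],[0.0014,-0.1757,-0.005],200],[[25,-123,50],[0.0014,-0.1757,-0.005],200],[[22,-123,65],[0.0014,-0.1757,-0.005],200],[[20.5,-123,75],[0.0014,-0.1757,-0.005],200],[[20,-123,79],[0.0014,-0.1757,-0.005],200],[[20,-123,79],[0.0014,-0.1757,-0.005],200]]'
python3 - <<'E'
from h import *
ret(78,43)
import cv2
shot("scene","pics/s3.png"); shot("wrist","pics/w3.png")
a=cv2.imread("pics/s3.png")[90:330,150:450];b=cv2.imread("pics/w3.png")
cv2.imwrite("pics/m3.png",np.hstack([cv2.resize(a,(450,360)),cv2.resize(b,(350,360))]))
E
```

```text
t: 5.77
tcp_pos: [492.1, 1.1, 159.3]
tool_rot: [[0.996, 0.002, -0.091], [0.002, -1.0, 0.001], [-0.091, -0.001, -0.996]]
contact_force: [-0.4, -0.1, -1.2]
opening: 59.5
grip_force: 66.5
shift [0.8 0.1 5.2] turn [-0.001   0.0037 -0.0004] P [492.5   1.  154. ]
```

View pics/m3.png

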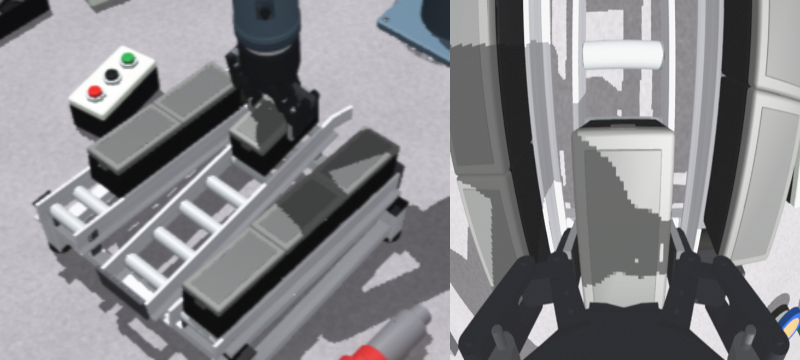

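The empty box hangs centred between the return-lane guides (wrist half, columns 585-670 in the composite), and the right row has come forward.

```bash
python3 -m jog '[[[1,0,2],[0,0.004,0],200],[[1,0,3],[0,0.004,0],200],[[1,0,4],[0,0.004,0],200],[[1,0,4.5],[0,0.004,0],200],[[1,0,4.5],[0,0.004,0],200],[[1,0,4.5],[0,0.004,0],200]]'
```

```text
t: 6.37
tcp_pos: [493.7, 1.3, 156.3]
tool_rot: [[0.996, 0.002, -0.084], [0.002, -1.0, 0.0], [-0.084, -0.0, -0.996]]
contact_force: [1.2, -0.5, -1.0]
opening: 59.3
grip_force: 66.5
```

```bash
python3 -m jog '[[[0,0,0.5],[0,0,0],200],[[0,0,1],[0,0,0],200],[[0,0,1.5],[0,0,0],200],[[0,0,1.5],[0,0,0],200],[[0,0,1.5],[0,0,0],200]]'
```

```text
t: 6.78
tcp_pos: [493.5, 1.2, 154.7]
tool_rot: [[0.996, 0.002, -0.084], [0.002, -1.0, 0.0], [-0.084, -0.0, -0.996]]
contact_force: [-0.4, 1.1, -1.4]
opening: 59.0
grip_force: 66.5
```

```bash
python3 -m jog '[[[0,0,0.5],[0,0,0],200],[[0,0,1],[0,0,0],200],[[0,0,1.5],[0,0,0],200],[[0,0,1.5],[0,0,0],200],[[0,0,1.5],[0,0,0],200]]'
```

```text
t: 7.2
tcp_pos: [493.3, 1.3, 153.2]
tool_rot: [[0.996, 0.002, -0.084], [0.002, -1.0, 0.0], [-0.084, -0.0, -0.996]]
contact_force: [-0.4, 0.9, -1.8]
opening: 59.0
grip_force: 66.5
```

```bash
python3 -m jog '[[[0,0,0.3],[0,0,0],200],[[0,0,0.6],[0,0,0],200],[[0,0,1],[0,0,0],200],[[0,0,1],[0,0,0],200],[[0,0,1],[0,0,0],200]]'
```

```text
t: 7.62
tcp_pos: [493.7, 1.2, 152.7]
tool_rot: [[0.997, 0.002, -0.083], [0.002, -1.0, 0.0], [-0.083, -0.0, -0.997]]
contact_force: [1.0, -0.7, 5.0]
opening: 59.0
grip_force: 67.2
```

```bash
python3 -m jog '[[[0,0,-0.5],[0,0,0],200],[[0,0,-0.5],[0,0,0],60],[[0,0,-0.5],[0,0,0],40],[[0,0,-0.5],[0,0,0],0],[[0,0,-0.5],[0,0,0],0],[[0,0,-0.5],[0,0,0],0],[[0,0,-0.5],[0,0,0],0],[[0,0,-0.5],[0,0,0],0],[[0,0,-0.5],[0,0,0],0],[[0,0,-0.5],[0,0,0],0],[[0,0,-0.5],[0,0,0],0],[[0,0,-0.5],[0,0,0],0]]'
python3 - <<'E'
from h import *
import cv2
cp=shot("wrist","pics/w4.png"); shot("scene","pics/s4.png")
a=cv2.imread("pics/s4.png")[90:330,150:450];b=cv2.imread("pics/w4.png")
cv2.imwrite("pics/m4.png",np.hstack([cv2.resize(a,(320,256)),cv2.resize(b,(480,360))[:256]]))
for th in ("box_right2",):
  for d in trace(th,"scene"): print(d["conf"],np.round(d["box"]))
E
```

```text
t: 8.62
tcp_pos: [493.3, 1.3, 152.7]
tool_rot: [[0.996, 0.002, -0.084], [0.002, -1.0, 0.0], [-0.084, -0.0, -0.996]]
contact_force: [-0.1, -0.5, 0.2]
opening: 85.1
grip_force: 0.0
0.93 [253. 131. 307. 188.]
0.86 [210. 162. 272. 222.]
```

View pics/m4.png

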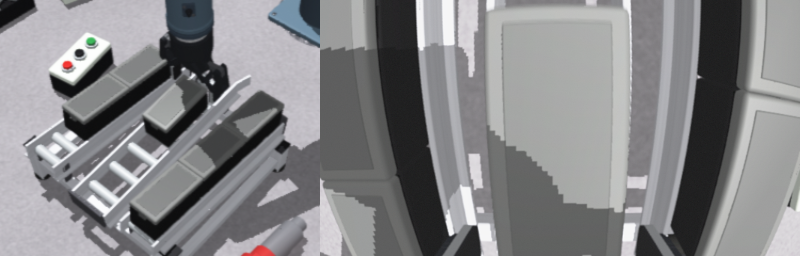

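Run:
```python
from h import *
q=load(); q[1]=0.5; q[0]=412; json.dump(list(q),open("q.json","w"))
move(-1,(105,0,120))
```

```text
shift [  7.7 120.6 -61.9] turn [-4.000e-04  1.713e-01 -1.000e-04] P [ 506.4 -119.3  213.7]
```

```bash
python3 -m jog '[[[0,0,-15],[0,0,0],0],[[0,0,-40],[0,0,0],0],[[0,0,-70],[0,0,0],0],[[2,15,-75],[0,0.03,0],0],[[3,35,-75],[0,0.06,0],0],[[4,60,-73],[0,0.1,0],0],[[6,85,-68],[0,0.14,0],0],[[7.5,105,-64],[0,0.17,0],0],[[7.7,120.6,-62],[0,0.1713,0],0],[[7.7,120.6,-62],[0,0.1713,0],0],[[7.7,120.6,-62],[0,0.1713,0],0]]'
python3 - <<'E'
from h import *
import cv2
cp=shot("wrist","pics/w5.png"); import pickle; pickle.dump(cp,open("cp5.pkl","wb")); move(-1,(105,0,120))
for d in trace("box_right2","wrist"): print(d["conf"],np.round(d["box"]))
E
```

```text
t: 9.68
tcp_pos: [506.2, -119.9, 213.7]
tool_rot: [[0.996, -0.0, 0.087], [-0.0, -1.0, 0.001], [0.087, -0.001, -0.996]]
contact_force: [0.7, 0.2, -0.5]
opening: 85.7
grip_force: 0.0
shift [0.  0.1 0.1] turn [-0.0009  0.0003 -0.001 ] P [ 506.4 -119.3  213.7]
0.9 [260. 145. 374. 350.]
0.59 [256.   0. 376. 147.]
```

View pics/w5.png

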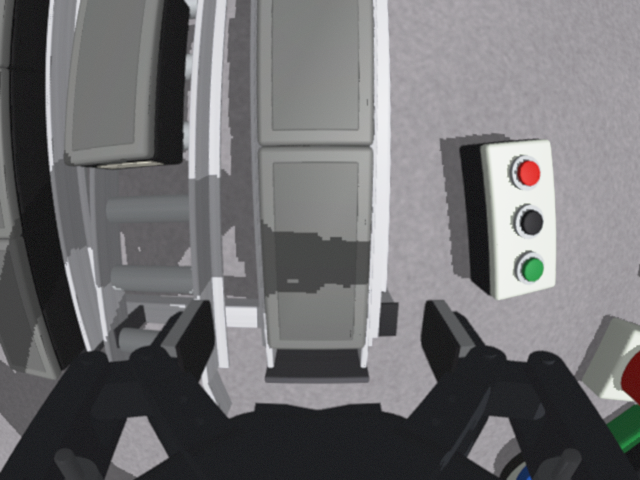

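Box 2's lid spans the seam at (259–373,146) to the front edge at (267–366,348); the stop top shows at (266–368,~375). The empty box is rolling off in the return lane, top left.

Run:
```python
from h import *
import pickle; cp=pickle.load(open("cp5.pkl","rb"))
for p in [(259,146),(373,146),(267,348),(366,348)]: print(onlid(-1,p,cp))
for p in [(266,373),(368,372)]: print(onlid(-1,p,cp,24))
move(-1,(90,0,42))
```

```text
[170.   28.4  60. ]
[169.8 -29.3  60. ]
[51.9 29.5 60. ]
[ 51.9 -30.3  60. ]
[ 4.8 37.7 24. ]
[  5.7 -38.8  24. ]
shift [-15.1   0.6  78.2] turn [-0.0009  0.0002 -0.    ] P [ 498.2 -119.3  134.7]
```

```bash
python3 -m jog '[[[3,0.8,15],[0,0,0],0],[[3,0.8,40],[0,0,0],0],[[3,0.8,65],[0,0,0],0],[[3,0.8,77],[0,0,0],0],[[3,0.8,77],[0,0,0],0],[[3,0.8,77],[0,0,0],200],[[3,0.8,77],[0,0,0],200],[[3,0.8,77],[0,0,0],200],[[3,0.8,77],[0,0,0],200],[[3,0.8,77],[0,0,0],200],[[3,0.8,77],[0,0,0],200]]'; python3 -c "
from h import *
move(-1,(60,0,42))"
```

```text
t: 10.7
tcp_pos: [517.2, -120.1, 139.0]
tool_rot: [[0.996, 0.002, 0.09], [0.002, -1.0, -0.0], [0.09, 0.0, -0.996]]
contact_force: [0.6, 2.9, 6.5]
opening: 58.6
grip_force: 66.5
shift [-49.3  -0.8   2.5] turn [ 0.0003 -0.0031  0.0002] P [ 468.4 -119.4  132.1]
```

```bash
python3 -m jog '[[[-1,0,-0.7],[0,0,0],200],[[-4,0,-1],[0,0,0],200],[[-8,0,-1],[0,0,0],200],[[-12,0,-1],[0,0,0],200],[[-16,0,-1],[0,0,0],200],[[-20,0,-1],[0,0,0],200],[[-24,0,-1],[0,0,0],200],[[-28,0,-1],[0,0,0],200],[[-32,0,-1],[0,0,0],200],[[-35,0,-1],[0,0,0],200],[[-37,0,-1],[0,0,0],200],[[-37,0,-1],[0,0,0],200]]'; python3 -c "
from h import *
move(-1,(60,0,42))"
```

```text
t: 11.7
tcp_pos: [479.2, -120.8, 135.7]
tool_rot: [[0.996, 0.002, 0.088], [0.002, -1.0, -0.001], [0.088, 0.001, -0.996]]
contact_force: [3.0, 0.9, 7.1]
opening: 58.7
grip_force: 66.7
shift [-11.1  -1.4   2.7] turn [ 0.0008 -0.0013 -0.0003] P [ 468.4 -119.4  132.1]
```

```bash
python3 -m jog '[[[-1,0,-0.5],[0,0,0],200],[[-2,0,-0.5],[0,0,0],200],[[-3,0,-0.5],[0,0,0],200],[[-4,0,-0.5],[0,0,0],200],[[-5,0,-0.5],[0,0,0],200],[[-6,0,-0.5],[0,0,0],200],[[-7,0,-0.5],[0,0,0],200],[[-8,0,-0.5],[0,0,0],200]]'; python3 -m jog '[[[-0.7,0,0],[0,0,0],200],[[-1.4,0,0],[0,0,0],200],[[-2,0,0],[0,0,0],200]]'
```

```text
t: 12.37
tcp_pos: [471.2, -120.3, 135.0]
tool_rot: [[0.996, 0.002, 0.087], [0.002, -1.0, 0.0], [0.087, -0.0, -0.996]]
contact_force: [2.3, -1.1, 4.5]
opening: 59.3
grip_force: 66.3
t: 12.62
tcp_pos: [469.2, -120.2, 134.9]
tool_rot: [[0.996, 0.002, 0.087], [0.002, -1.0, 0.001], [0.087, -0.0, -0.996]]
contact_force: [2.6, -1.1, 3.8]
opening: 58.9
grip_force: 66.4
```

```bash
python3 -m jog '[[[-0.5,0,0],[0,0,0],200],[[-1,0,0],[0,0,0],200],[[-1,0,0],[0,0,0],200]]'
```

```text
t: 12.87
tcp_pos: [468.2, -120.2, 134.7]
tool_rot: [[0.996, 0.002, 0.087], [0.002, -1.0, 0.001], [0.087, -0.0, -0.996]]
contact_force: [3.1, -0.7, 6.0]
opening: 58.8
grip_force: 66.5
```

Still just drag; continue slowly.

```bash
python3 -m jog '[[[-0.5,0,0],[0,0,0],200],[[-1,0,0],[0,0,0],200],[[-1.5,0,0],[0,0,0],200],[[-1.5,0,0],[0,0,0],200]]';  for i in 1 2; do python3 -m jog '[[[-0.5,0,0],[0,0,0],200],[[-1,0,0],[0,0,0],200],[[-1,0,0],[0,0,0],200]]' | sed -n '2p;4p'; done
```

```text
t: 13.2
tcp_pos: [468.0, -120.2, 134.8]
tool_rot: [[0.996, 0.002, 0.09], [0.002, -1.0, 0.0], [0.09, -0.0, -0.996]]
contact_force: [8.2, -0.4, 2.3]
opening: 58.7
grip_force: 65.9
tcp_pos: [467.8, -120.2, 134.9]
contact_force: [12.1, 0.3, 0.2]
tcp_pos: [467.7, -120.2, 135.1]
contact_force: [14.2, 1.8, 0.2]
```

```bash
python3 -m jog '[[[0.7,0,0],[0,0,0],200],[[1.5,0,0.3],[0,0,0],200],[[1.5,0,0.3],[0,0,0],200]]'; python3 -m jog '[[[0,0,0],[0,0,0],60],[[0,0,0],[0,0,0],30],[[0,0,0],[0,0,0],0],[[0,0,0],[0,0,0],0],[[0,0,0],[0,0,0],0],[[0,0,0],[0,0,0],0],[[0,0,0],[0,0,0],0],[[0,0,-10],[0,0,0],0],[[0,0,-30],[0,0,0],0],[[0,0,-55],[0,0,0],0],[[0,0,-80],[0,0,0],0],[[0,0,-80],[0,0,0],0]]'
python3 - <<'E'
from h import *
import cv2,pickle
cp=shot("wrist","pics/w6.png"); pickle.dump(cp,open("cp6.pkl","wb")); shot("scene","pics/s6.png")
a=cv2.imread("pics/s6.png")[90:330,150:450];b=cv2.imread("pics/w6.png")[:400]
cv2.imwrite("pics/m6.png",np.vstack([np.hstack([b,np.zeros((400,160,3),np.uint8)]),np.zeros((200,800,3),np.uint8)]))
m=cv2.imread("pics/m6.png"); m[360:600,500:800]=a; cv2.imwrite("pics/m6.png",m)
E
```

```text
t: 13.95
tcp_pos: [468.0, -120.2, 134.8]
tool_rot: [[0.996, 0.002, 0.091], [0.002, -1.0, 0.0], [0.091, -0.0, -0.996]]
contact_force: [10.1, 1.2, 3.7]
opening: 59.3
grip_force: 66.3
t: 14.95
tcp_pos: [461.3, -121.5, 218.6]
tool_rot: [[0.996, 0.002, 0.094], [0.002, -1.0, -0.004], [0.094, 0.004, -0.996]]
contact_force: [0.9, -0.3, -0.2]
opening: 85.3
grip_force: 0.0
```

View pics/m6.png

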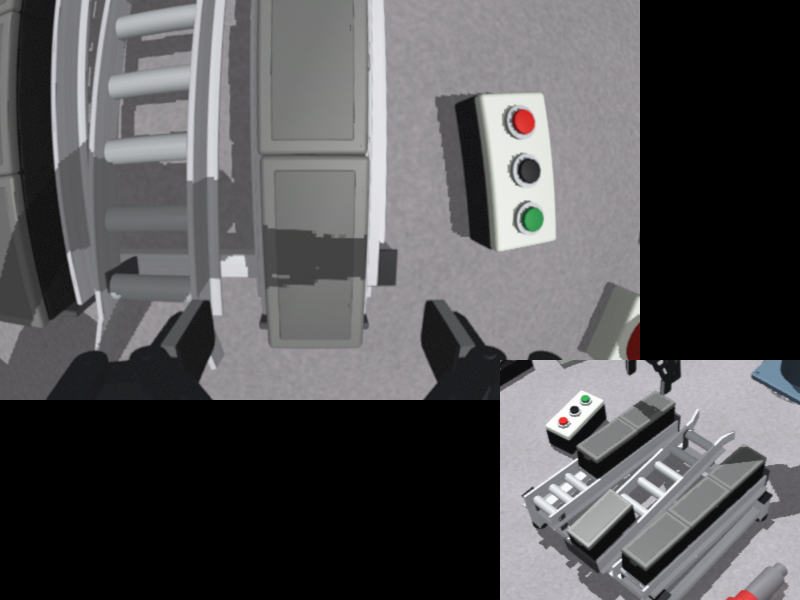

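Run:
```python
from h import *
import pickle; cp=pickle.load(open("cp6.pkl","rb"))
for p in [(261,155),(369,155),(269,347),(362,347)]: print(onlid(-1,p,cp))
cs=camera_params("scene")
for x in (791,781): print([proj(np.array([x,y,144.5]),cs).round(1).tolist() for y in (-29,31)])
for d in trace("box_a","scene"): print(round(d["conf"],2),np.round(d["box"]).tolist())
```

```text
[120.9  27.2  60. ]
[120.9 -30.3  60. ]
[ 3.4 27.5 60. ]
[  3.4 -31.   60. ]
[[214.5, 259.6], [237.3, 277.9]]
[[218.5, 256.2], [241.3, 274.4]]
0.61 [360.0, 176.0, 418.0, 235.0]
0.57 [217.0, 220.0, 285.0, 289.0]
```

```bash
python3 -m jog '[[[-10,10,-5],[0,0,0],0],[[-35,35,-10],[0,0,0],0],[[-60,65,-10],[0,0,0],0],[[-85,95,-10],[0,0,0],0],[[-110,125,-10],[0,0,0],0],[[-135,155,-10],[0,0,0],0],[[-160,185,-10],[0,0,0],0],[[-180,215,-10],[0,0,0],0],[[-200,245,-10],[0,0,0],0],[[-210,270,-10],[0,0,0],0],[[-210,290,-10],[0,0,0],0],[[-210,300,-10],[0,0,0],0]]'
python3 - <<'E'
from h import *
import cv2
shot("top","pics/top7.png"); shot("scene","pics/s7.png")
a=cv2.imread("pics/top0.png")[145:325,262:424]; b=cv2.imread("pics/top7.png")[145:325,262:424]
cv2.imwrite("pics/m7.png",cv2.resize(np.hstack([a,b]),None,fx=2.46,fy=3.3,interpolation=cv2.INTER_CUBIC))
for n in("top0","top7"):
    g=cv2.cvtColor(cv2.imread(f"pics/{n}.png"),6).astype(float)
    print(n,"front R",g[308:324,388:406].mean(1).round().astype(int).tolist(),"seam R",g[254:268,388:406].mean(1).round().astype(int).tolist(),"seam2",g[202:216,390:408].mean(1).round().astype(int).tolist())
    print("front L",g[304:316,279:296].mean(1).round().astype(int).tolist())
s4,s7=cv2.imread("pics/s6.png"),cv2.imread("pics/s7.png"); print("empty box motion s6->s7",np.abs(s4[215:295,210:290].astype(int)-s7[215:295,210:290]).mean())
E
```

```text
t: 16.1
tcp_pos: [248.5, -422.5, 203.8]
tool_rot: [[0.996, -0.001, 0.086], [-0.001, -1.0, 0.002], [0.086, -0.002, -0.996]]
contact_force: [-0.7, -0.2, -1.1]
opening: 85.2
grip_force: 0.0
top0 front R [98, 99, 99, 100, 102, 107, 103, 84, 69, 82, 108, 116, 106, 99, 99, 98] seam R [94, 94, 95, 97, 102, 101, 89, 82, 90, 100, 99, 95, 95, 95] seam2 [87, 88, 89, 93, 95, 90, 79, 83, 92, 93, 87, 86, 86, 88]
front L [85, 87, 91, 94, 94, 82, 67, 74, 102, 115, 110, 101]
top7 front R [97, 96, 98, 97, 102, 105, 102, 83, 68, 82, 106, 115, 105, 99, 98, 97] seam R [94, 94, 94, 97, 101, 100, 88, 81, 89, 101, 98, 94, 92, 94] seam2 [129, 117, 102, 86, 72, 67, 74, 86, 94, 93, 87, 85, 87, 86]
front L [85, 87, 91, 95, 94, 83, 67, 73, 102, 115, 108, 101]
empty box motion s6->s7 1.91625
```

View pics/m7.png

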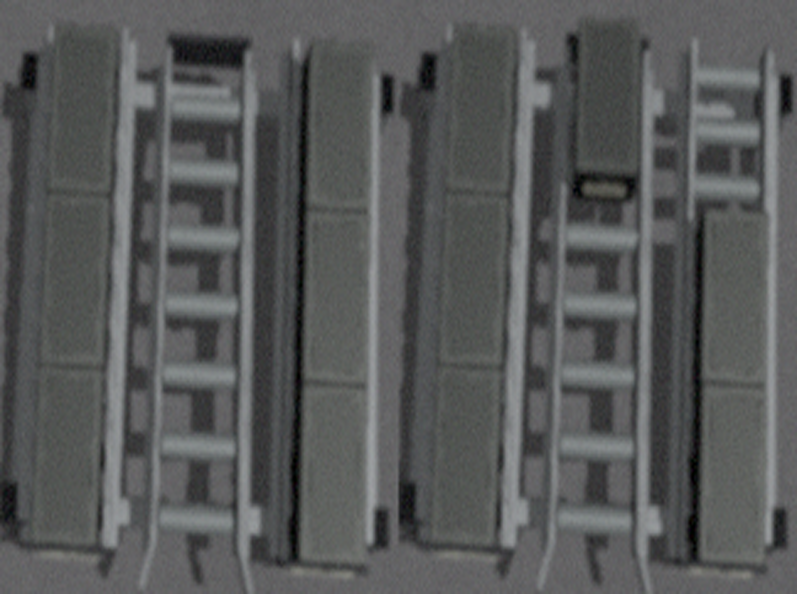

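The front edge and seam profiles match the original home position to sub-pixel. The empty box is at the rear stop and the left lane is unchanged.

```bash
python3 -c "
from rig import *
print(hand_in())"
```

```text
the job is handed in; nothing more can be done
None
```

Job handed in at about 16 s: the right front box was the empty one and now stands at the return lane's rear stop; the next right box is drawn home on its front stop with the last close behind, and the left lane and bench items were not touched.

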